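# Set the coil gauge against the post stop

### The job

Set the clay-coil gauge: with closed fingertips press down the rubber pad in the middle of the carriage to free its brake, keep it pressed and push the carriage along the rail until it rests against the stop that has the upright post. Then let the pad spring up so that the carriage is held there. Do not force the carriage along while the pad is up, and leave the loose things lying around where they are.

Things in the scene. Friction and masses are not known exactly. Their poses are not given: they have to be found in the camera images.
- gauge: Cut-off gauge for clay coils, fixed to the table: plywood board 200 x 440 x 12 mm with an aluminium rail along its long side (its own y axis) through the middle of the board. Origin: centre of the board's underside, on the table. A trough for the coil and ruled ticks lie on its +x side.
- carriage (a joint): Position in m of the carriage along the gauge's own +y axis, 0 with the carriage at the middle of the rail; travel -0.145 to 0.145. While the pad is up a brake holds the carriage against about 12 N along the rail; with the pad down it slides at about 1 N.
- carriage_mid (a point): Centre of the carriage's deck (flat top), 40 mm above the table. The carriage is an aluminium saddle astride the rail, 96 mm long along the rail and 92 mm wide, with a raised rib across each end (10 mm thick, 14 mm above the deck, 72 mm clear between the ribs) and a small thin steel fence on the gauge's +x side. Axes as the gauge's.
- pad_top (a point): Centre of the top of the release pad: the ribbed dark rubber pad in the middle of the carriage between its two end ribs, 56 mm along the rail, 54 mm wide; its top is 47 to 49 mm above the table when up. It rides with the carriage.
- release_pad (a joint): How far the release pad is pressed down, in m: -0.002 to 0 when up (brake gripping), stop at 0.005. It starts to go at about 6 N and takes about 8 N fully down; a spring raises it again. The brake is off from 0.002.
- post_stop: The stop with the upright post: fixed steel block over the rail at either end, 24 mm along the rail, 80 mm across, top 40 mm above the table; on its gauge +x side (24 mm off centre) a steel post, head 24 mm across, top 72 mm above the table. Origin: centre of its foot, on the rail's centre line. Axes as the gauge's. The carriage touches it when their centres are 60 mm apart along the rail.
- plain_stop: The other stop, at the other end of the rail: the same block and origin without a post.
- test_tile: Loose glazed test tile 70 x 40 x 8 mm lying on the front strip of the gauge's board; origin at the centre of its underside. Leave alone.
- pinch_pot: Loose small brown clay pot, 72 mm across, 47 mm high, behind the gauge; origin at the centre of its underside. Leave alone.
- clay_cutter: Loose round metal cutter, 62 mm across, 30 mm high, behind the gauge; origin at the centre of its underside. Leave alone.
- rib: Loose flat wooden potter's rib, 64 x 103 x 8 mm, left of the gauge; origin at the centre of its underside. Leave alone.
- loop_tool: Loose loop tool, 189 mm long, 11 mm high, right of the gauge; origin at the centre of its underside. Leave alone.
- needle_tool: Loose needle tool with a red handle, 160 mm long, 10 mm high, in front of the gauge; origin at the centre of its underside. Leave alone.

How it is judged:
By the outcome, as a careful person would: the job done as asked, in the order asked, and still so for the second after the job is handed in, with the robot touching nothing.
It also fails if it takes over 40 s, if anything falls off the work surface, if the arm or the gripper's body presses on something with over 40 N, if the wrist force passes 120 N, or if a joint passes its speed limit or range.

### The arm

A 7-joint arm with a two-finger parallel gripper is mounted at the origin on a cart in front of the work surface, level with it; the furniture and walls round the work are solid. World frame = base frame: x ahead of the robot, y to its left, z up, the work surface at z = 0. Lengths are in m, angles in rad, forces in N, time in s.
With the tool pointing down it reaches from about 0.35 to 0.9 m from the base axis. Payload 8.1 kg.
Tool frame: the origin (TCP) lies midway between the tips of the shut fingers; the grasp point (between the pads) lies 19 mm behind it; z points along the fingers, x is the direction in which the jaws open and shut, and the axes are right-handed (so a half turn about z gives the same grasp; the last joint's range is limited). The gripper opens to 92 mm and grips with 3 to 60 N. Pads are 19 mm wide; open, the fingers measure 130 mm over their backs; the gripper's body (75 mm by 190 mm) begins 47 mm behind the grasp point.
Start: joints at [1.011, 0.434, 0.025, 1.573, -0.012, 1.134, -0.075], TCP at [0.276, -0.561, 0.227] pointing down, gripper open.
Joint ranges: [-2.62, 2.62], [-0.44, 2.09], [-1.27, 1.32], [0.08, 2.57], [-1.32, 4.46], [0.12, 2], [-2.74, 2.74]. Speed limits (rad/s): [2.22, 2.22, 3.01, 3.01, 3.14, 3.14, 3.14].

### API

Orientations are given as a rotation vector (axis times angle).
In Python, from cell import arm gives the robot as it stands. The module is installed in compiled form; this text tells all that it offers.
- The arm moves only by the tool play_rows, never from a script. Its argument "motion" is a list of rows, each a list of 7 numbers: the gripper's target within -1 to 1 (fully open at 1, half-way at 0, shut at -1), then the shift along the tool's x, y, z in mm, then the turn, a rotation vector about the tool's x, y, z in rad. In form: [[claw, tx, ty, tz, ax, ay, az], ...]. A call has 1 to 10 rows; each row is the pose to reach, as a shift and turn from the pose measured when the call began, along the tool's axes at that moment; what a row does not reach only later rows make up. A row lasts 1/10 s, in which the tool goes at most 50 mm and 8.59 degrees, less where a joint would pass 70% of its speed; a pose out of reach is approached as far as the arm can. A call with a gripper value outside its range is refused whole. The fingers move at their own pace and stop on an object; "force" is the grip in N (left out, the last holds). Time passes only in rows, so rows that repeat a pose let the fingers close. It gives the time, the measured TCP pose, the force and the opening at its end, in the units of the state.
- arm.observe(): the state, without advancing time (a new reading comes with each control period).
- arm.get_image(name): name is "scene" or "top"; returns a dict with "img" (420x560x3 uint8, blue, green, red), "depth" (420x560 float32, m along the optical axis (not along the pixel's ray), 0 where there is no reading), "K" (3x3 intrinsics, pixels), "rvec" (rotation vector, rad) and "tvec" (3), from world to camera coordinates, as OpenCV has them. Camera axes: x right, y down, z forward; pixel columns grow to the right and rows downward; lengths in m; the calibration is good to about 2 mm. A picture is of the moment at which its call begins.
- arm.sign_off(): hands the job in, once; it reports no verdict.
Trained networks look in a picture, given as the dict that the camera call returned (one of the last four; its "shot" number tells which), for a name from the list of things; names that differ only in an ending like _2 or _b are one class to them, and where a whole thing is asked for, a point or a joint stands for the part that bears it (a point fixed in the world has none). Each returns a list of dicts, best first, with "score" (0 to 1); they miss things now and then, are a little off and sometimes report something else, mostly with a low value. They report only what shows in the picture. A call takes as long as a camera call.
- arm.look_for(picture, query): "box" ([left, top, width, height] as shares, 0 to 1, of the picture: columns of its width, rows of its height, round what is visible of it).
The state is a dict: "clock": time; "joints": joint angles; "dq": joint speeds; "joint_efforts": joint torques, N m; "position": TCP position; "ee_rot": TCP orientation; "force": force on the tool from outside, world axes, zero at the start; "ft_torque": the same for the moment, N m; "width": opening from 0.0 (shut) to 1.0 (fully open).
Only numpy, scipy, OpenCV 4.12 (cv2) and the standard library are available. Lean on these libraries where they do the work, as an engineer would, in place of code of your own. Each camera call takes 0.05 s, during which the arm holds its last target. There are 200 camera calls.

## Working session

There is one attempt and no reset: what is moved stays moved. The work goes in short steps, Python scripts to look and compute and a tool call to move; the robot and the scene stay as the last step left them, time stands still between calls to the robot, and variables do not carry over. Pictures are saved under pics/ and viewed, on a budget of 10 in all, crops included, one or two more only if the job needs it, and the job is handed in when it is done.

Besides the shell and the picture viewer there is one more tool, called after "Call:" by a JSON object that holds its "api" and its "payload". play_rows: Moves the arm, as the interface text tells. Its arguments: {"type":"object","properties":{"motion":{"type":"array"},"force":{"type":"number"}},"required":["motion"]}

```bash
mkdir -p pics
cat > h.py <<'E'
import numpy as np, cv2
from cell import arm
from scipy.spatial.transform import Rotation as R
def pts(p):
    d=p["depth"];K=p["K"];v,u=np.mgrid[:d.shape[0],:d.shape[1]]
    c=np.stack([(u-K[0,2])/K[0,0]*d,(v-K[1,2])/K[1,1]*d,d],-1)
    Rm=cv2.Rodrigues(np.array(p["rvec"],float))[0]
    w=(c-np.array(p["tvec"]).ravel())@Rm
    w[d==0]=np.nan
    return w
E
python3 - <<'E'
from h import *
s=arm.observe();print({k:np.round(v,3) for k,v in s.items()})
ims=[]
for n in("top","scene"):
    p=arm.get_image(n);cv2.imwrite(f"pics/{n}0.png",p["img"]);w=pts(p);np.save(f"{n}.npy",w)
    for q in("gauge","carriage","pad_top","post_stop","plain_stop"):
        for r in arm.look_for(p,q)[:2]:
            b=np.array(r["box"])*[560,420,560,420];u,v=int(b[0]+b[2]/2),int(b[1]+b[3]/2)
            print(n,q,round(r["score"],2),b.round(),w[min(v,419),min(u,559)].round(3))
E
```

```text
{'clock': np.float64(0.0), 'joints': array([ 1.011,  0.435,  0.025,  1.574, -0.012,  1.134, -0.075]), 'dq': array([-0.001, -0.   ,  0.001,  0.002, -0.   ,  0.   , -0.   ]), 'joint_efforts': array([ 0.0000e+00, -6.6784e+01,  9.8600e-01, -3.1447e+01, -6.0000e-02,
        4.3000e-02,  0.0000e+00]), 'position': array([ 0.275, -0.56 ,  0.226]), 'ee_rot': array([-2.666e+00,  1.660e+00,  2.000e-03]), 'force': array([ 1.259,  0.068, -0.412]), 'ft_torque': array([-0.033,  0.011,  0.023]), 'width': np.float64(0.997)}
top gauge 0.74 [209. 175. 192. 117.] [ 0.479 -0.038  0.045]
top carriage 0.82 [290. 195.  47.  59.] [ 0.5   -0.058  0.047]
top pad_top 0.58 [299. 219.  31.  26.] [ 0.483 -0.059  0.047]
top pad_top 0.2 [210. 175. 193. 118.] [ 0.478 -0.04   0.047]
top post_stop 0.63 [290. 198.  46.  54.] [ 0.497 -0.055  0.047]
top post_stop 0.55 [234. 196.  19.  33.] [0.533 0.109 0.038]
top plain_stop 0.7 [369. 230.  22.  38.] [ 0.439 -0.212  0.038]
scene gauge 0.94 [242. 199. 149.  46.] [ 0.454 -0.012  0.032]
scene gauge 0.22 [263. 202.  10.  27.] [0.536 0.111 0.043]
scene carriage 0.95 [307. 197.  34.  27.] [ 0.47  -0.047  0.051]
scene pad_top 0.61 [313. 204.  19.   8.] [ 0.487 -0.054  0.052]
scene post_stop 0.48 [262. 200.  11.  30.] [0.546 0.109 0.041]
scene plain_stop 0.51 [362. 197.  15.  21.] [ 0.442 -0.206  0.041]
```

View pics/top0.png

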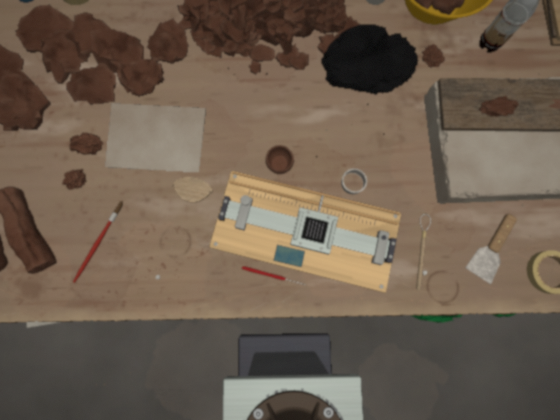

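View pics/scene0.png

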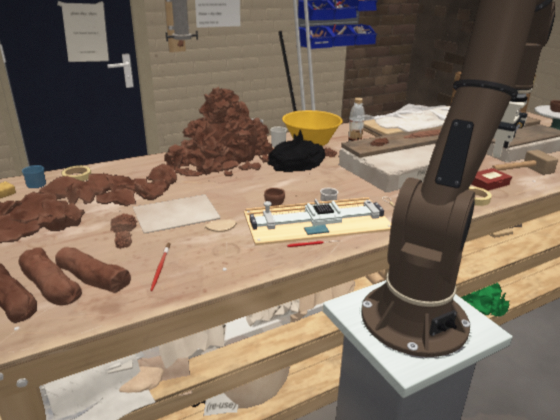

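The top view shows the gauge with its carriage at about (314,230), stops at (243,212) and (382,245), and the ticks on the far side. In the scene view a post seems to stand at (267,208), but the right stop (375,208) also shows something, so I'll check by height and zoom.

Run:
```python
from h import *
for n in("top","scene"):
    w=np.load(n+".npy")
    for nm,c in(("L",(.533,.109)),("R",(.44,-.21)),("C",(.487,-.056))):
        m=(np.hypot(w[...,0]-c[0],w[...,1]-c[1])<.07)
        for lo,hi in((.03,.045),(.045,.056),(.056,.09)):
            k=m&(w[...,2]>lo)&(w[...,2]<hi)
            print(n,nm,lo,k.sum(),w[k].mean(0).round(3) if k.any() else '', w[k].max(0).round(3) if k.any() else '')
a=cv2.imread("pics/top0.png")[165:300,200:410];b=cv2.imread("pics/scene0.png")[185:255,235:400]
a=cv2.resize(a,(640,411),interpolation=2)
b=cv2.resize(b,(640,272),interpolation=2)
cv2.imwrite("pics/c1.png",np.vstack([a,b])[:600] if 0 else cv2.resize(np.vstack([a,b]),(560,598)))
```

```text
top L 0.03 422 [0.533 0.125 0.036] [0.575 0.17  0.042]
top L 0.045 0  
top L 0.056 78 [0.556 0.102 0.07 ] [0.568 0.113 0.074]
top R 0.03 531 [ 0.442 -0.222  0.037] [ 0.484 -0.15   0.042]
top R 0.045 0  
top R 0.056 0  
top C 0.03 883 [ 0.486 -0.06   0.039] [0.553 0.003 0.045]
top C 0.045 686 [ 0.486 -0.06   0.048] [ 0.531 -0.009  0.055]
top C 0.056 1 [ 0.472 -0.098  0.057] [ 0.472 -0.098  0.057]
scene L 0.03 341 [0.531 0.11  0.035] [0.577 0.172 0.045]
scene L 0.045 20 [0.543 0.11  0.048] [0.56  0.124 0.056]
scene L 0.056 47 [0.557 0.105 0.07 ] [0.57  0.116 0.078]
scene R 0.03 283 [ 0.445 -0.202  0.036] [ 0.489 -0.142  0.045]
scene R 0.045 13 [ 0.444 -0.212  0.046] [ 0.479 -0.197  0.047]
scene R 0.056 0  
scene C 0.03 335 [ 0.472 -0.046  0.038] [0.553 0.014 0.045]
scene C 0.045 257 [ 0.484 -0.054  0.051] [ 0.529 -0.005  0.056]
scene C 0.056 32 [ 0.487 -0.06   0.057] [ 0.529 -0.007  0.06 ]
```

View pics/c1.png

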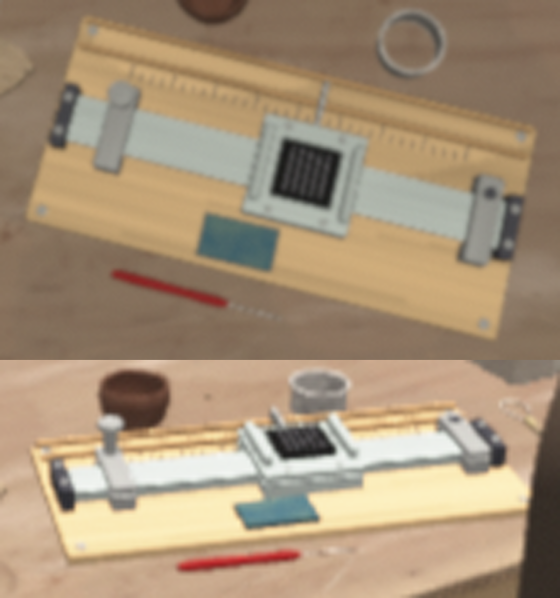

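The post stop is the left one (post at about (0.556, 0.103), 70 mm high). Next I fit the gauge frame and the profile along the rail.

```bash
cat >> h.py <<'E'
def measure(p=None,show=True):
    p=p or arm.get_image("top");w=pts(p)
    m=(w[...,2]>.006)&(w[...,2]<.08)&(np.hypot(w[...,0]-.485,w[...,1]+.05)<.27)
    n,l,st,_=cv2.connectedComponentsWithStats(m.astype(np.uint8))
    k=1+st[1:,4].argmax();P=w[l==k];return p,w,P
E
python3 - <<'E'
from h import *
p,w,P=measure()
r=cv2.minAreaRect((P[:,:2]*1000).astype(np.float32));print("board",r)
L=np.array([.533,.109]);Rr=np.array([.44,-.21])
box=cv2.boxPoints(r)/1000
e=[box[1]-box[0],box[2]-box[1]];ax=max(e,key=np.linalg.norm);ax=ax/np.linalg.norm(ax);ax*=np.sign(ax[1])
xa=np.array([ax[1],-ax[0]]);c=np.array(r[0])/1000
print("ax",ax,"xa",xa)
q=(w[...,:2]-c);ly=q@ax;lx=q@xa;z=w[...,2]
for a in(-.03,0,.03):
  k=(abs(lx-a)<.006);print("prof",a,[(int(1000*t),int(1000*np.nanmedian(z[k&(abs(ly-t)<.0025)]))) for t in np.arange(-.215,.216,.005) if (k&(abs(ly-t)<.0025)).any()])
g=p["img"].max(2);k=(g<60)&(abs(lx)<.035)&(z>.042)&(z<.052)&(abs(ly)<.15)
pr=cv2.minAreaRect((w[k][:,:2]*1000).astype(np.float32));print("pad",pr,k.sum(), "local", (np.array(pr[0])/1000-c)@ax,(np.array(pr[0])/1000-c)@xa, z[k].mean())
for lo,hi in((.06,.15),(-.2,-.13)):
  k=(z>.034)&(z<.046)&(ly>lo)&(ly<hi)&(abs(lx)<.045)
  print("stop",np.percentile(ly[k],[1,50,99]),np.percentile(lx[k],[1,99]))
E
```

```text
board ((491.5025329589844, -43.060455322265625), (439.91204833984375, 199.61253356933594), 74.5870590209961)
ax [0.26577374 0.96403545] xa [ 0.96403545 -0.26577374]
prof -0.03 [(-215, 9), (-210, 11), (-205, 22), (-199, 21), (-189, 39), (-184, 38), (-179, 38), (-174, 37), (-169, 25), (-164, 10), (-159, 10), (-154, 9), (-149, 9), (-144, 10), (-139, 10), (-134, 9), (-129, 10), (-124, 10), (-119, 10), (-114, 9), (-109, 11), (-104, 10), (-99, 11), (-94, 10), (-89, 10), (-84, 10), (-79, 9), (-74, 10), (-69, 9), (-64, 38), (-59, 51), (-54, 42), (-49, 38), (-44, 38), (-39, 38), (-34, 37), (-29, 39), (-24, 39), (-19, 38), (-14, 39), (-9, 36), (-4, 39), (0, 40), (5, 39), (10, 38), (15, 38), (20, 49), (25, 51), (30, 20), (35, 11), (40, 9), (45, 10), (50, 10), (55, 9), (60, 8), (65, 9), (70, 10), (75, 10), (80, 10), (85, 9), (90, 9), (95, 9), (100, 10), (105, 10), (110, 10), (115, 9), (120, 9), (125, 10), (130, 10), (135, 10), (140, 10), (145, 19), (150, 36), (155, 38), (160, 37), (165, 37), (170, 36), (175, 11), (180, 9), (185, 9), (190, 11), (195, 9), (200, 12), (205, 18), (210, 16), (215, 9)]
[... 1526 characters left out ...]
3), (35, 10), (40, 11), (45, 9), (50, 9), (55, 10), (60, 10), (65, 9), (70, 11), (75, 10), (80, 9), (85, 10), (90, 9), (95, 9), (100, 10), (105, 11), (110, 10), (115, 9), (120, 9), (125, 10), (130, 9), (135, 9), (140, 9), (145, 19), (150, 68), (155, 70), (160, 70), (165, 69), (170, 67), (175, 9), (180, 10), (185, 10), (190, 8), (195, 10), (200, 11), (205, 33), (210, 34), (215, 22)]
pad ((486.4969787597656, -60.29288864135742), (49.883358001708984, 48.00510025024414), 75.19178771972656) 356 local -0.01794302151097441 -0.00024560339106065196 0.04649426345005713
stop [0.14548472 0.14749164 0.14993118] [-0.03817041  0.03738849]
stop [-0.19270338 -0.18078457 -0.16952808] [-0.03817083  0.03941106]
```

```bash
cat >> h.py <<'E'
AX=np.array([.2658,.9640,0]);XA=np.array([.9640,-.2658,0])
RD=R.from_matrix(np.stack([XA,-AX,[0,0,-1]],1))
def go(t):
    s=arm.observe();R0=R.from_rotvec(s["ee_rot"])
    print("t",round(s["clock"],2),"pos",np.round(s["position"],4),"F",np.round(s["force"],1),"w",round(s["width"],2))
    print("shift mm",np.round(R0.inv().apply(np.array(t)-s["position"])*1000,1),"turn",np.round((R0.inv()*RD).as_rotvec(),3))
E
python3 -c "
from h import *
go([.4865,-.0603,.15])"
```

```text
t 0.65 pos [ 0.2757 -0.561   0.2268] F [0.5 0.1 0.6] w 1.0
shift mm [-356.4 -410.    76.8] turn [ 0.    -0.    -0.845]
```

Call:
{"api": "play_rows", "payload": {"motion": [[-1, -20, -23, 0, 0, 0, -0.05], [-1, -50, -57, 0, 0, 0, -0.12], [-1, -80, -92, 0, 0, 0, -0.2], [-1, -110, -127, 0, 0, 0, -0.27], [-1, -140, -161, 0, 0, 0, -0.34], [-1, -170, -196, 0, 0, 0, -0.41], [-1, -200, -230, 0, 0, 0, -0.48], [-1, -230, -265, 0, 0, 0, -0.55], [-1, -255, -293, 0, 0, 0, -0.62], [-1, -270, -311, 0, 0, 0, -0.65]], "force": 20}}

```text
clock: 1.65
position: [0.4367, -0.1783, 0.2271]
ee_rot: [-3.059, 0.713, -0.001]
force: [-0.0, -0.8, 0.7]
width: 0.177
```

```bash
python3 -c "
from h import *
go([.4865,-.0603,.11])"
```

```text
t 1.65 pos [ 0.4367 -0.1783  0.2271] F [-0.  -0.8  0.7] w 0.18
shift mm [  -7.6 -127.7  117.2] turn [-0.001 -0.001 -0.189]
```

Call:
{"api": "play_rows", "payload": {"motion": [[-1, -2, -30, 0, 0, 0, -0.05], [-1, -4, -65, 0, 0, 0, -0.1], [-1, -6, -100, 20, 0, 0, -0.15], [-1, -7, -120, 50, 0, 0, -0.189], [-1, -7.6, -127.7, 80, 0, 0, -0.189], [-1, -7.6, -127.7, 110, 0, 0, -0.189], [-1, -7.6, -127.7, 125, 0, 0, -0.189], [-1, -7.6, -127.7, 140, 0, 0, -0.189], [-1, -7.6, -127.7, 147, 0, 0, -0.189], [-1, -7.6, -127.7, 147, 0, 0, -0.189]]}}

```text
clock: 2.65
position: [0.4861, -0.0603, 0.0797]
ee_rot: [-3.113, 0.421, 0.001]
force: [-1.1, -0.3, -0.5]
width: 0.004
```

Run:
```python
from h import *
go([.4865,-.0603,.06])
p=arm.get_image("scene");cv2.imwrite("pics/s2.png",cv2.resize(p["img"][150:260,230:410],(720,440),interpolation=2))
```

```text
t 2.65 pos [ 0.4861 -0.0603  0.0797] F [-1.1 -0.3 -0.5] w 0.0
shift mm [ 0.4 -0.1 19.7] turn [-0.  0. -0.]
```

View pics/s2.png

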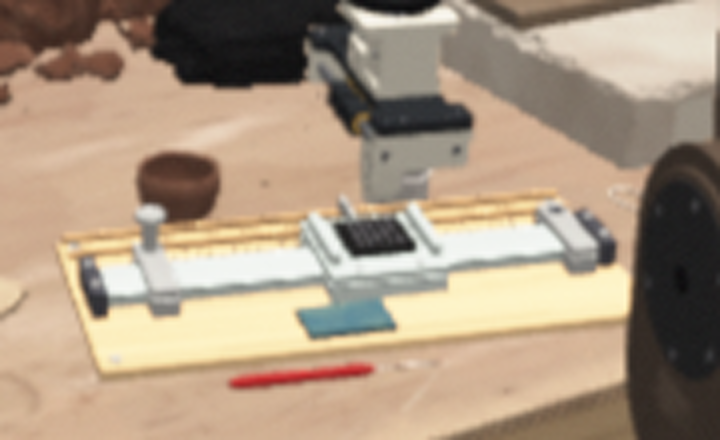

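The shut fingers (395,190) hang above and in line with the pad (373,237). I'll go down to just above the pad, then press gently.

Call:
{"api": "play_rows", "payload": {"motion": [[-1, 0, 0, 10, 0, 0, 0], [-1, 0, 0, 20, 0, 0, 0], [-1, 0, 0, 26, 0, 0, 0], [-1, 0, 0, 29, 0, 0, 0], [-1, 0, 0, 30, 0, 0, 0], [-1, 0, 0, 31, 0, 0, 0], [-1, 0, 0, 32, 0, 0, 0], [-1, 0, 0, 33, 0, 0, 0], [-1, 0, 0, 34, 0, 0, 0], [-1, 0, 0, 34, 0, 0, 0]]}}

```text
clock: 3.7
position: [0.4868, -0.0603, 0.0466]
ee_rot: [-3.113, 0.421, -0.002]
force: [-1.7, -0.2, 5.1]
width: 0.005
```

Call:
{"api": "play_rows", "payload": {"motion": [[-1, 0, 0, 1, 0, 0, 0], [-1, 0, 0, 2, 0, 0, 0], [-1, 0, 0, 3, 0, 0, 0], [-1, 0, 0, 4, 0, 0, 0], [-1, 0, 0, 4, 0, 0, 0], [-1, 0, 0, 4, 0, 0, 0]]}}

```text
clock: 4.3
position: [0.4868, -0.0603, 0.0429]
ee_rot: [-3.113, 0.421, -0.002]
force: [-1.6, -0.0, 7.4]
width: 0.008
```

Call:
{"api": "play_rows", "payload": {"motion": [[-1, 0, 0, 0.5, 0, 0, 0], [-1, 0, 0, 1, 0, 0, 0], [-1, 0, 0, 1.5, 0, 0, 0], [-1, 0, 0, 1.5, 0, 0, 0]]}}

```text
clock: 4.7
position: [0.4869, -0.0602, 0.0422]
ee_rot: [-3.113, 0.421, -0.003]
force: [-2.8, 1.2, 14.4]
width: 0.007
```

Call:
{"api": "play_rows", "payload": {"motion": [[-1, 0, -1, 1, 0, 0, 0], [-1, 0, -3, 1, 0, 0, 0], [-1, 0, -6, 1, 0, 0, 0], [-1, 0, -10, 1, 0, 0, 0], [-1, 0, -14, 1, 0, 0, 0], [-1, 0, -18, 1, 0, 0, 0], [-1, 0, -22, 1, 0, 0, 0], [-1, 0, -25, 1, 0, 0, 0], [-1, 0, -27, 1, 0, 0, 0], [-1, 0, -28, 1, 0, 0, 0]]}}

```text
clock: 5.7
position: [0.4945, -0.0329, 0.0421]
ee_rot: [3.113, -0.421, 0.004]
force: [-5.0, 1.4, 17.3]
width: 0.003
```

```bash
cat >> h.py <<'E'
def carr():
    p=arm.get_image("top");w=pts(p);c=np.array([.4915,-.0431]);q=w[...,:2]-c;ly=q@AX[:2];lx=q@XA[:2];z=w[...,2]
    for a in(-.033,.033):
        k=(abs(lx-a)<.008)&(z>.034)&(z<.056)&(abs(ly)<.2)
        h=np.sort(ly[k]);g=np.where(np.diff(h)>.008)[0]
        print(a,[(s[0].round(4),s[-1].round(4)) for s in np.split(h,g+1) if len(s)>5])
    return p
E
python3 -c "
from h import *
go([.4868,-.0603,.0422]);carr()"
```

```text
t 5.7 pos [ 0.4945 -0.0329  0.0421] F [-5.   1.4 17.3] w 0.0
shift mm [-0.1 28.5 -0.1] turn [-0.    -0.002  0.   ]
-0.033 [(np.float64(-0.0371), np.float64(-0.0286)), (np.float64(0.0408), np.float64(0.0581)), (np.float64(0.1454), np.float64(0.1689))]
0.033 [(np.float64(0.0554), np.float64(0.0579)), (np.float64(0.1459), np.float64(0.1529))]
```

Call:
{"api": "play_rows", "payload": {"motion": [[-1, 0, -2, 0.8, 0, 0, 0], [-1, 0, -6, 0.8, 0, 0, 0], [-1, 0, -11, 0.8, 0, 0, 0], [-1, 0, -17, 0.8, 0, 0, 0], [-1, 0, -23, 0.8, 0, 0, 0], [-1, 0, -29, 0.8, 0, 0, 0], [-1, 0, -35, 0.8, 0, 0, 0], [-1, 0, -40, 0.8, 0, 0, 0], [-1, 0, -44, 0.8, 0, 0, 0], [-1, 0, -46, 0.8, 0, 0, 0]]}}

```text
clock: 6.75
position: [0.5068, 0.0124, 0.0422]
ee_rot: [-3.113, 0.419, -0.005]
force: [-4.8, 0.5, 13.8]
width: 0.002
```

```bash
python3 -c "
from h import *
go([.4868,-.0603,.0422]);carr()"
```

```text
t 6.75 pos [0.5068 0.0124 0.0422] F [-4.8  0.5 13.8] w 0.0
shift mm [-0.1 75.4 -0. ] turn [-0.001 -0.003  0.001]
-0.033 [(np.float64(0.0921), np.float64(0.105)), (np.float64(0.1454), np.float64(0.169))]
0.033 [(np.float64(0.1456), np.float64(0.1532))]
```

Call:
{"api": "play_rows", "payload": {"motion": [[-1, 0, -2, 0.9, 0, 0, 0], [-1, 0, -6, 0.9, 0, 0, 0], [-1, 0, -11, 0.9, 0, 0, 0], [-1, 0, -16, 0.9, 0, 0, 0], [-1, 0, -21, 0.9, 0, 0, 0], [-1, 0, -26, 0.9, 0, 0, 0], [-1, 0, -30, 0.9, 0, 0, 0], [-1, 0, -33, 0.9, 0, 0, 0], [-1, 0, -35, 0.9, 0, 0, 0], [-1, 0, -36, 0.9, 0, 0, 0]]}}

```text
clock: 7.8
position: [0.5165, 0.048, 0.0422]
ee_rot: [-3.113, 0.418, -0.006]
force: [-4.3, -0.5, 14.3]
width: 0.008
```

Call:
{"api": "play_rows", "payload": {"motion": [[-1, 0, -1, 0.9, 0, 0, 0], [-1, 0, -2, 0.9, 0, 0, 0], [-1, 0, -3, 0.9, 0, 0, 0], [-1, 0, -3, 0.9, 0, 0, 0]]}}

```text
clock: 8.2
position: [0.5174, 0.0513, 0.0422]
ee_rot: [-3.113, 0.418, -0.007]
force: [-3.7, -0.4, 13.6]
width: 0.009
```

```bash
python3 -c "
from h import *
go([.4868,-.0603,.0422]);carr()"
```

```text
t 8.2 pos [0.5174 0.0513 0.0422] F [-3.7 -0.4 13.6] w 0.01
shift mm [-1.000e-01  1.157e+02 -2.000e-01] turn [-0.001 -0.004  0.002]
-0.033 [(np.float64(0.1354), np.float64(0.1693))]
0.033 []
```

Call:
{"api": "play_rows", "payload": {"motion": [[-1, 0, -0.7, 0.9, 0, 0, 0], [-1, 0, -1.4, 0.9, 0, 0, 0], [-1, 0, -2, 0.9, 0, 0, 0], [-1, 0, -2, 0.9, 0, 0, 0]]}}

```text
clock: 8.65
position: [0.5175, 0.0516, 0.0422]
ee_rot: [3.112, -0.419, 0.006]
force: [-6.3, -5.4, 18.0]
width: 0.006
```

Contact: the last 2 mm step gained only 0.3 mm and the force along the rail rose by about 5 N. I'll hold a light push while letting the pad up.

Call:
{"api": "play_rows", "payload": {"motion": [[-1, 0, -1.5, 0.5, 0, 0, 0], [-1, 0, -1.5, 0.5, 0, 0, 0], [-1, 0, -1.2, -1, 0, 0, 0], [-1, 0, -1, -2, 0, 0, 0], [-1, 0, -0.8, -3, 0, 0, 0], [-1, 0, -0.6, -4, 0, 0, 0], [-1, 0, -0.5, -5, 0, 0, 0], [-1, 0, -0.5, -7, 0, 0, 0], [-1, 0, -0.5, -10, 0, 0, 0], [-1, 0, -0.5, -15, 0, 0, 0]]}}

```text
clock: 9.65
position: [0.5175, 0.0523, 0.0572]
ee_rot: [3.112, -0.419, 0.006]
force: [0.4, -0.5, 0.5]
width: 0.004
```

Call:
{"api": "play_rows", "payload": {"motion": [[-1, 0, 0, -20, 0, 0, 0], [-1, 0, 0, -50, 0, 0, 0], [-1, 0, 0, -90, 0, 0, 0], [-1, 0, 30, -120, 0, 0, 0], [-1, 0, 70, -140, 0, 0, 0], [-1, 0, 110, -150, 0, 0, 0], [-1, 0, 150, -150, 0, 0, 0], [-1, 0, 190, -150, 0, 0, 0], [-1, 0, 220, -150, 0, 0, 0], [-1, 0, 220, -150, 0, 0, 0]]}}

```text
clock: 10.65
position: [0.4572, -0.1642, 0.2076]
ee_rot: [3.109, -0.429, 0.005]
force: [0.4, 1.0, -0.6]
width: 0.006
```

Run:
```python
from h import *
go([.5175,.0516,.0422]);p=carr();w=pts(p);z=w[...,2];q=w[...,:2]-[.4915,-.0431];ly=q@AX[:2];lx=q@XA[:2]
k=(abs(lx)<.02)&(abs(ly-.099)<.02);print("pad z",np.nanmean(z[k]))
for a in(-.03,0,.03):
  k=(abs(lx-a)<.008);print([(int(1000*t),int(1000*np.nanmedian(z[k&(abs(ly-t)<.002)]))) for t in np.arange(.04,.18,.004)if (k&(abs(ly-t)<.002)).any()])
g=p["img"].max(2);k=(g<60)&(abs(lx)<.035)&(z>.042)&(z<.052)&(abs(ly)<.15)
pr=cv2.minAreaRect((w[k][:,:2]*1000).astype(np.float32));c=np.array(pr[0])/1000-[.4915,-.0431];print("pad local",c@AX[:2],c@XA[:2])
a=cv2.resize(p["img"][165:300,200:410],(560,360),interpolation=2)
p=arm.get_image("scene");b=cv2.resize(p["img"][185:255,235:400],(560,238),interpolation=2)
cv2.imwrite("pics/f.png",np.vstack([a,b]))
```

```text
t 10.65 pos [ 0.4572 -0.1642  0.2076] F [ 0.4  1.  -0.6] w 0.01
shift mm [  -1.  -224.6  164.7] turn [ 0.003 -0.004 -0.005]
-0.033 [(np.float64(0.0494), np.float64(0.1689))]
0.033 [(np.float64(0.0497), np.float64(0.1532))]
pad z 0.0466236125875143
[(40, 10), (44, 10), (47, 10), (51, 37), (55, 51), (59, 48), (63, 37), (67, 38), (71, 38), (75, 40), (79, 38), (83, 37), (87, 40), (91, 39), (95, 38), (99, 39), (103, 38), (107, 39), (111, 39), (115, 37), (119, 37), (123, 37), (127, 38), (131, 39), (135, 49), (139, 51), (143, 37), (147, 38), (151, 38), (155, 37), (159, 37), (163, 38), (167, 36), (171, 10), (175, 9)]
[(40, 27), (44, 26), (47, 28), (51, 48), (55, 52), (59, 49), (63, 38), (67, 37), (71, 45), (75, 47), (79, 47), (83, 47), (87, 46), (91, 47), (95, 47), (99, 45), (103, 46), (107, 47), (111, 46), (115, 46), (119, 46), (123, 45), (127, 38), (131, 38), (135, 51), (139, 51), (143, 43), (147, 36), (151, 37), (155, 37), (159, 37), (163, 38), (167, 36), (171, 27), (175, 27)]
[(40, 10), (44, 9), (47, 11), (51, 39), (55, 51), (59, 50), (63, 38), (67, 37), (71, 39), (75, 39), (79, 38), (83, 39), (87, 38), (91, 38), (95, 40), (99, 40), (103, 38), (107, 40), (111, 39), (115, 39), (119, 37), (123, 38), (127, 37), (131, 38), (135, 50), (139, 51), (143, 39), (147, 38), (151, 70), (155, 70), (159, 70), (163, 69), (167, 69), (175, 9)]
pad local 0.09723727752075197 -0.0008336449459838512
```

View pics/f.png

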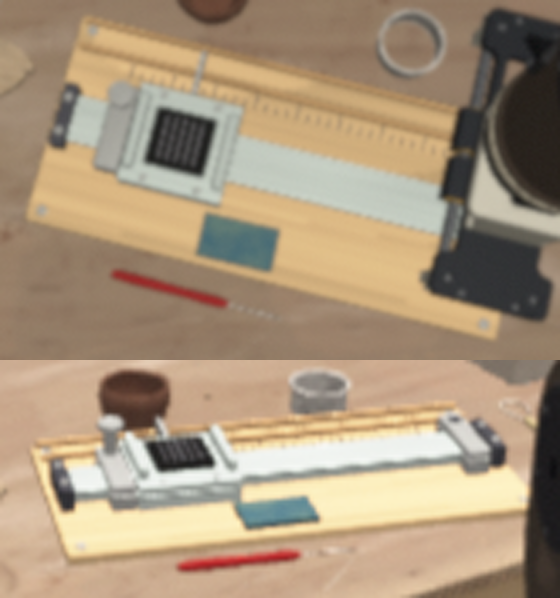

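The carriage (about (185,145) in the crop) rests against the post stop with no gap. The pad is up at 46.6 mm, the same reading as at the start, and the loose things have not moved. Handing in.

```bash
python3 -c "
from cell import arm
print(arm.sign_off())"
```

```text
the job is handed in; nothing more can be done
None
```

The carriage is set against the stop with the upright post, which is the left one. I pressed the pad fully down with closed fingertips at about 14 N and slid the carriage about 116 mm. At the end a further 2 mm step gained only 0.3 mm, and the force along the rail rose by about 5 N. I then lifted straight up and moved clear.

**Final checks:**
- **Position:** the height profile and picture show no gap at the stop. The measured pad centre puts the carriage about 62 mm from the stop centre, against the nominal 60 mm. That 2 mm is within the camera's accuracy, and the force rise confirms contact.
- **Pad:** its top reads 46.6 mm above the table against 46.5 mm at the start, so it is back up. I didn't push on the carriage afterwards to test the brake.
- **Loose things:** those in the last picture (tile, pot, cutter and needle tool) look unmoved. The potter's rib and loop tool were only partly in that view.
- **Limits:** the job was handed in at about 11 s. The highest tool force reading I saw was about 20 N, and the robot was touching nothing.

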